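# Open the trinket pot and put the round brooch away

### The job

Fold the carrying handle of the wooden trinket pot down on the robot's side, all the way to its stop, then lift the pot's loose lid off by its knob and set it down gently, knob up, in the middle of the round cork mat. Then put the round, button-shaped brooch inside the open pot. Leave the two other brooches where they lie, and let go of everything.

Things in the scene. Friction and masses are not known exactly. Their poses are not given: they have to be found in the camera images.
- pot: Round pot of turned mid-brown wood, 70 mm high, 110 mm across, fixed to the table (not the dark gourd jar at the back). Origin: centre of its underside; z up. Mouth 92 mm inside, rim 104 mm across, inner floor 22 mm up (48 mm deep). Its handle pivots on brass bosses on its y axis, 58 mm up (142 mm wide over all), and folds to the pot's own -x side.
- handle (a joint): Angle of the pot's arched brass handle (wire 8 mm thick, legs 134 mm apart, 100 mm from pivot to grip). Pivot line: the pot's y axis, 58 mm above its underside. 0 = upright over the lid, 1.57 = level, on the pot's -x side, 1.75 = folded down to its stop. Stiff pivots: it stays where it is left; about 1 N at the grip moves it.
- handle_grip (a point): Centre of the handle's round dark-wood grip (66 mm long, 16 mm thick at the middle, 12 mm at the ends, lying along the pot's y axis), 100 mm from the pivot line. With the handle upright it is 158 mm above the table, right over the lid's knob.
- lid: Loose lid of the pot, same wood: a disc 106 mm across, 9 mm thick, over a plug 86 mm across, 8 mm deep that sits in the mouth (2 to 3 mm play all round). Round knob on top: neck 18 mm thick, head 26 mm thick from 28 to 49 mm above the origin, top at 53 mm. Origin: centre of the plug's underside, z towards the knob. About 90 g. On the pot the origin is 62 mm up.
- mat: Flat round cork mat, 150 mm across, 5 mm thick, fixed to the table. Origin: centre of its underside.
- bird_brooch: Bird-shaped wooden brooch lying flat, 24 by 54 mm, 12 mm high, to be left alone. Origin: centre of its underside.
- round_brooch: Round, button-shaped light-brown wooden brooch with a small dark centre, lying flat: 36 mm in diameter, 12 mm high (its edge upright up to 10 mm). Origin: centre of its underside.
- flower_brooch: Flower-shaped brooch on a bar, 38 by 52 mm, 13 mm high, to be left alone. Origin: centre of its underside.

How it is judged:
By the outcome, as a careful person would: the job done as asked, in the order asked, and still so for the second after the job is handed in, with the robot touching nothing.
It also fails if it takes over 64 s, if anything falls off the work surface, if the arm or the gripper's body presses on something with over 40 N, if the wrist force passes 120 N, or if a joint passes its speed limit or range.

### The arm

A 6-joint arm with a two-finger parallel gripper is mounted at the origin on the work surface; the furniture and walls round the work are solid. World frame = base frame: x ahead of the robot, y to its left, z up, the work surface at z = 0. Lengths are in m, angles in rad, forces in N, time in s.
With the tool pointing down it reaches from about 0.3 to 0.775 m from the base axis. Payload 14.6 kg.
Tool frame: the origin (TCP) lies on the centre line of the jaws, within the pads' length; the fingertips stand 19 mm ahead of it and the grasp point (between the pads) is the TCP; z points along the fingers, y is the line along which they close (so a half turn about z gives the same grasp; the last joint's range is limited). The gripper opens to 94 mm and grips with 3 to 60 N. Pads are 16 mm wide; open, the fingers measure 119 mm over their backs; the gripper's body (75 mm by 177 mm) begins 78 mm behind the grasp point.
Start: joints at [1.04, 0.3, 1.521, -0, 1.321, -0.067], TCP at [0.246, 0.492, 0.224] pointing down, gripper open.
Joint ranges: [-3.03, 3.03], [-0.79, 2.21], [0.23, 2.52], [-1.04, 4.18], [0, 3.07], [-2.55, 2.55]. Speed limits (rad/s): [2.22, 2.22, 2.57, 3.14, 3.14, 3.14].

### API

Orientations are given as [roll, pitch, yaw] about the fixed x, y, z axes, in that order (R = Rz(yaw) Ry(pitch) Rx(roll)).
In Python, from station import get_obs, camera, workorder gives the robot as it stands.
- The arm moves only by the tool play_rows, never from a script. Its argument "motion" is a list that holds one entry, the list of rows, each a list of 7 numbers: the shift along the tool's x, y, z as a fraction of full scale, then the turn, a rotation vector about the tool's x, y, z as a fraction of full scale, then the opening, from -1 (shut) to 1 (fully open). In form: [[[x, y, z, ax, ay, az, grip], ...]]. A call has 1 to 10 rows; each row is the pose to reach, as a shift and turn from the pose commanded when the call began, along the tool's axes at that moment, turning the shorter way round; what a row does not reach only later rows make up. Full scale, the value 1, is 0.25 m for a shift and 2 pi rad for a turn. A row lasts 1/10 s, in which the tool goes at most 50 mm and 8.59 degrees, less where a joint would pass 70% of its speed; a pose out of reach is approached as far as the arm can. A call with a number of a shift or a turn outside -1 to 1 is refused whole. A call with a gripper value outside its range is refused whole. The fingers move at their own pace and stop on an object; "grip_force" is the grip in N (left out, the last holds). Time passes only in rows, so rows that repeat a pose let the fingers close. It gives the time, the measured TCP pose, the force, the opening and the grip force at its end, in the units of the state.
- get_obs(): the state, without advancing time (a new reading comes with each control period).
- camera(name): name is "scene" or "side" or "wrist"; returns a dict with "frame" (420x560x3 uint8, red, green, blue), "z_map" (420x560 float32, m along the optical axis (not along the pixel's ray), 0 where there is no reading), "camera_matrix" (3x3 intrinsics, pixels), "D" ([k1, k2, p1, p2, k3] as OpenCV has them; the pictures are not rectified), "T" (4x4, takes a point from camera to world coordinates); the wrist camera has in their place "T_tool_cam" (4x4, takes a point from camera to tool coordinates, whose origin is the TCP and whose axes are the flange's). Camera axes: x right, y up, looking along -z (the intrinsics and any distortion apply to the point x, -y, -z); pixel columns grow to the right and rows downward; lengths in m; the calibration is good to about 2 mm. A picture is of the moment at which its call begins: read the wrist's pose just before it.
- workorder.hand_in(): hands the job in; it is judged then, once.
The state is a dict: "time_s": time; "qpos": joint angles; "joint_vel": joint speeds; "tau": joint torques, N m; "ee_pos": TCP position; "eef_rot": TCP orientation; "force": force on the tool from outside, world axes, zero at the start; "moment": the same for the moment, N m; "grip_width": finger opening in m; "grip_force": force on a finger pad.
Only numpy, scipy, OpenCV 4.12 (cv2) and the standard library are available. Lean on these libraries where they do the work, as an engineer would, in place of code of your own. Each camera call takes 0.05 s, during which the arm holds its last target. There are 200 camera calls.

## Working session

There is one attempt and no reset: what is moved stays moved. The work goes in short steps, Python scripts to look and compute and a tool call to move; the robot and the scene stay as the last step left them, time stands still between calls to the robot, and variables do not carry over. Pictures are saved under pics/ and viewed, at most 10 in all, crops included, and the job is handed in when it is done.

Besides the shell and the picture viewer there is one more tool, called after ">>>" as a command line: name --argument value ..., lists and objects as JSON in quotes. play_rows: Moves the arm, as the interface text tells. Its arguments: {"type":"object","properties":{"motion":{"type":"array"},"grip_force":{"type":"number"}},"required":["motion"]}

```bash
ls; mkdir -p pics; cat > h.py <<'E'
import numpy as np, cv2
from station import get_obs, camera
from scipy.spatial.transform import Rotation as R
def tool():
    o=get_obs(); T=np.eye(4); T[:3,:3]=R.from_euler('xyz',o['eef_rot']).as_matrix(); T[:3,3]=o['ee_pos']; return T
def cam(n):
    t=tool(); c=camera(n)
    c['T']=np.array(c['T']) if n!='wrist' else t@np.array(c['T_tool_cam'])
    return c
def save(c,f): cv2.imwrite(f,cv2.cvtColor(c['frame'],cv2.COLOR_RGB2BGR))
def ray(c,uv):
    p=cv2.undistortPoints(np.array(uv,float).reshape(-1,1,2),np.array(c['camera_matrix']),np.array(c['D'])).reshape(-1,2)
    d=np.c_[p[:,0],-p[:,1],-np.ones(len(p))]
    return c['T'][:3,3],d@c['T'][:3,:3].T
def onz(c,uv,z):
    o,d=ray(c,uv); return o+d*((z-o[2])/d[:,2])[:,None]
def cloud(c):
    h,w=c['z_map'].shape; v,u=np.mgrid[:h,:w]
    o,d=ray(c,np.c_[u.ravel(),v.ravel()]); return (o+d*c['z_map'].reshape(-1,1)).reshape(h,w,3)
E
python3 - <<'E'
from h import *
print(get_obs())
a=[]
for n in('scene','side','wrist'):
    c=cam(n); save(c,f'pics/{n}0.png'); np.savez(f'{n}0.npz',**c); print(n,c['T'].round(3).tolist(),c['D'])
    a.append(c['frame'])
E
```

```text
pics
{'time_s': 0.0, 'qpos': array([ 1.04040582e+00,  3.00490793e-01,  1.52156522e+00, -7.79593867e-06,
        1.32069825e+00, -6.66086528e-02]), 'joint_vel': array([-1.11587660e-03,  1.61839213e-04,  1.73541669e-03, -1.32619705e-03,
        3.01246153e-03,  4.57923282e-05]), 'tau': array([-2.29841258e-03, -5.31817245e+01, -3.52729583e+01,  7.07413908e-02,
        2.44004151e-02, -5.02975786e-05]), 'ee_pos': array([0.24592323, 0.49169495, 0.22388223]), 'eef_rot': array([-3.14043312e+00, -6.97817499e-05,  2.67781270e+00]), 'force': array([-0.7540216 , -1.16059749, -0.07573508]), 'moment': array([0.07650519, 0.01424503, 0.00761273]), 'grip_force': 0.0, 'grip_width': 0.09403774632444367}
scene [[0.465, 0.477, -0.745, -0.278], [-0.885, 0.27, -0.379, -0.489], [0.02, 0.836, 0.548, 0.706], [0.0, 0.0, 0.0, 1.0]] [-0.07701772  0.          0.          0.          0.        ]
side [[-0.999, -0.016, 0.049, 0.56], [0.049, -0.601, 0.798, 0.608], [0.017, 0.799, 0.6, 0.618], [0.0, 0.0, 0.0, 1.0]] [-0.11069701  0.          0.          0.          0.        ]
wrist [[0.447, -0.866, -0.224, 0.181], [0.895, 0.433, 0.113, 0.525], [-0.001, -0.251, 0.968, 0.385], [0.0, 0.0, 0.0, 1.0]] [-0.05292893  0.          0.          0.          0.        ]
```

View pics/scene0.png

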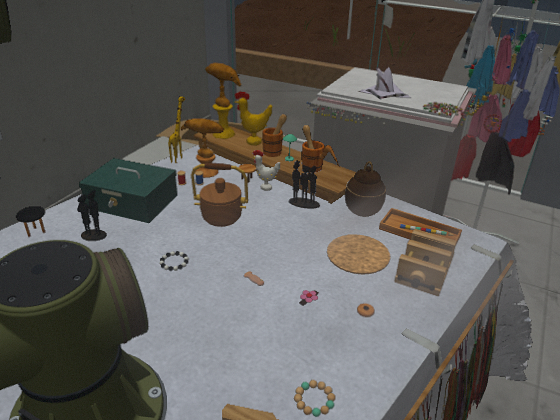

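View pics/side0.png

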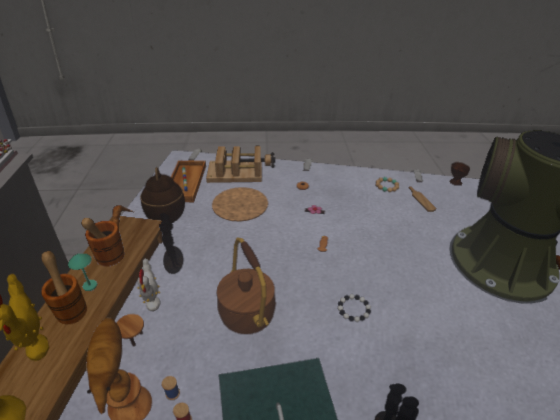

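The scene view shows the pot (221,203) with its handle grip at (222,167), the mat (358,253), the round brooch (366,310), flower (309,297) and bird (254,279). In the side view they are: pot (246,300), grip (250,257), mat (240,204) and round brooch (303,185).

```bash
cat > m.py <<'E'
from h import *
L=lambda n:dict(np.load(n+'0.npz'))
Z=np.full((200,200),0.)  # 5mm cells x 0..1, y -.5...5
for n in('scene','side'):
    c=L(n); P=cloud(c); ok=c['z_map']>0
    hsv=cv2.cvtColor(c['frame'],cv2.COLOR_RGB2HSV)
    for nm,uv in dict(scene=dict(mat=(358,253),rb=(366,310),fl=(309,297),bird=(254,279),pot=(221,210),grip=(215,167),knob=(221,187)),side=dict(mat=(240,204),rb=(303,185),fl=(315,210),bird=(323,243),pot=(246,300),grip=(250,257),knob=(245,279)))[n].items():
        print(n,nm,P[uv[1],uv[0]].round(3),hsv[uv[1],uv[0]])
    q=P[ok]; i=((q[:,0])/.005).astype(int); j=((q[:,1]+.5)/.005).astype(int)
    m=(i>=0)&(i<200)&(j>=0)&(j<200)&(q[:,2]<.5); np.maximum.at(Z,(i[m],j[m]),q[m,2])
    # brooch/mat contours via rays
    wood=((hsv[...,0]<22)&(hsv[...,1]>70)).astype(np.uint8)
    for nm,uv,z in (('rb',dict(scene=(366,307),side=(303,184))[n],.011),('mat',dict(scene=(358,253),side=(240,204))[n],.005)):
        k,lab,st,ce=cv2.connectedComponentsWithStats(wood)
        x,y=uv; l=np.bincount(lab[y-4:y+5,x-4:x+5].ravel(),minlength=k); l[0]=0; l=l.argmax()
        cs,_=cv2.findContours((lab==l).astype(np.uint8),cv2.RETR_EXTERNAL,cv2.CHAIN_APPROX_NONE)
        p=onz(c,cs[0].reshape(-1,2),z)[:,:2].astype(np.float32); print(n,nm,st[l],cv2.minEnclosingCircle(p),cv2.fitEllipse(p))
    # pot lid top disc 79mm, handle points
    m=ok&(P[...,2]>.085)&(P[...,2]<.25)
    g=P[m]; np.save(n+'_hi.npy',g)
im=(np.clip(Z/.3,0,1)*255).astype(np.uint8); im=cv2.applyColorMap(im,cv2.COLORMAP_JET)
im=cv2.resize(im[::-1,::-1],None,fx=3,fy=3,interpolation=0)
for k in range(0,200,20):
    cv2.putText(im,f'x{k*.005:.1f}',(0,600-3*k),0,.4,(255,255,255)); cv2.putText(im,f'{k*.005-.5:.1f}',(600-3*k-20,590),0,.4,(255,255,255))
cv2.imwrite('pics/hm.png',im)
E
python3 m.py
```

```text
scene mat [ 0.621 -0.242  0.004] [ 16 114 146]
scene rb [ 0.444 -0.324  0.008] [ 12 111 120]
scene fl [ 0.421 -0.206  0.01 ] [175 113 104]
scene bird [ 0.416 -0.077  0.009] [ 11  82 149]
scene pot [0.554 0.098 0.055] [10 98 73]
scene grip [0.577 0.124 0.157] [  8 123  56]
scene knob [0.589 0.119 0.097] [ 10 107  67]
scene rb [357 304  17  12 154] ((0.44184523820877075, -0.3223584294319153), 0.018098989501595497) ((0.44192761182785034, -0.32260632514953613), (0.03269165754318237, 0.03399515524506569), 80.45536804199219)
scene mat [ 327  235   63   39 1908] ((0.6213185787200928, -0.2414829432964325), 0.07573674619197845) ((0.6212238669395447, -0.2422277182340622), (0.14612676203250885, 0.1474805772304535), 82.03067016601562)
side mat [ 0.622 -0.232  0.004] [ 14 113 122]
side rb [ 0.448 -0.31   0.01 ] [ 12 136 105]
side fl [ 0.427 -0.192  0.01 ] [174 126  95]
side bird [ 0.423 -0.065  0.01 ] [ 13 138 124]
side pot [0.594 0.156 0.079] [ 11 129  99]
side grip [0.584 0.137 0.164] [ 8 94 68]
side knob [0.594 0.14  0.115] [ 11 125  94]
side rb [297 182  12   8  70] ((0.4484989047050476, -0.3063609004020691), 0.01879771612584591) ((0.4499112665653229, -0.30713367462158203), (0.030723460018634796, 0.03480200842022896), 168.18142700195312)
side mat [ 212  188   56   33 1439] ((0.6234022378921509, -0.23488551378250122), 0.07452613115310669) ((0.6234046220779419, -0.23479795455932617), (0.14405760169029236, 0.14508235454559326), 167.5795135498047)
```

View pics/hm.png

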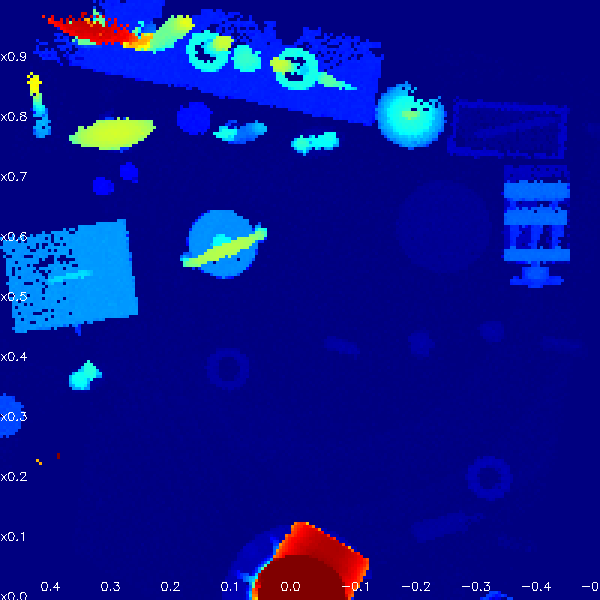

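```bash
cat >> h.py <<'E'
def go(xyz,yaw,tilt=None,T=None):
    "fractions for one row from the present pose to a tool-down pose"
    T=tool() if T is None else T
    G=R.from_euler('xyz',[np.pi,0,yaw]).as_matrix()
    s=T[:3,:3].T@(np.array(xyz)-T[:3,3])/.25; r=R.from_matrix(T[:3,:3].T@G).as_rotvec()/(2*np.pi)
    print(xyz,yaw,'->',np.r_[s,r].round(4).tolist(),'rows >=',max(np.linalg.norm(s)*5,np.linalg.norm(r)*360/8.59).round(1))
E
python3 - <<'E'
from h import *
p=tool()[:3,3]; q=np.array([.53,.10,.30])
go(p+(q-p)*.5,3.09); go(q,3.5)
for n in('scene','side'):
    g=np.load(n+'_hi.npy'); m=(np.hypot(g[:,0]-.585,g[:,1]-.12)<.12)&(g[:,2]>.12); g=g[m]
    print(n,len(g)); 
    t=g[g[:,2]>.14]; c=t.mean(0); u,s,v=np.linalg.svd(t-c); print(c.round(3),v[0].round(3),t[:,2].max().round(3), ((t-c)@v[0]).min().round(3),((t-c)@v[0]).max().round(3))
E
```

```text
[0.38798284 0.29587609 0.26201795] 3.09 -> [-0.8586, -0.4467, -0.1516, -0.0001, -0.0, -0.0656] rows >= 4.9
[0.53 0.1  0.3 ] 3.5 -> [-1.7171, -0.8935, -0.3032, -0.0001, -0.0001, -0.1309] rows >= 9.8
scene 295
[0.582 0.118 0.158] [ 0.39  -0.921 -0.022] 0.167 -0.064 0.062
side 496
[0.58  0.138 0.159] [-0.383  0.921 -0.068] 0.167 -0.074 0.055
```

>>> play_rows --motion '[[[-0.43,-0.22,-0.15,0,0,-0.03,1],[-0.86,-0.45,-0.15,0,0,-0.066,1],[-0.86,-0.45,-0.15,0,0,-0.066,1],[-0.86,-0.45,-0.15,0,0,-0.066,1],[-0.86,-0.45,-0.15,0,0,-0.066,1],[-0.86,-0.45,-0.15,0,0,-0.066,1]]]'

```text
time_s: 0.75
ee_pos: [0.3903, 0.2918, 0.2626]
eef_rot: [-3.142, 0.001, 3.088]
force: [-0.5, -0.4, 1.0]
grip_width: 0.0938
grip_force: 0.0
```

```bash
python3 -c "
from h import *
print(get_obs()['ee_pos'],get_obs()['eef_rot']); go([.53,.10,.30],3.54)"
```

```text
[0.39028024 0.29176569 0.26256698] [-3.14156304e+00  1.07281620e-03  3.08818738e+00]
[0.53, 0.1, 0.3] 3.54 -> [-0.5992, -0.7361, -0.1491, -0.0, 0.0002, -0.0719] rows >= 4.8
```

>>> play_rows --motion '[[[-0.6,-0.74,-0.15,0,0,-0.072,1],[-0.6,-0.74,-0.15,0,0,-0.072,1],[-0.6,-0.74,-0.15,0,0,-0.072,1],[-0.6,-0.74,-0.15,0,0,-0.072,1],[-0.6,-0.74,-0.15,0,0,-0.072,1],[-0.6,-0.74,-0.15,0,0,-0.072,1],[-0.6,-0.74,-0.15,0,0,-0.072,-1],[-0.6,-0.74,-0.15,0,0,-0.072,-1]]]'

```text
time_s: 1.55
ee_pos: [0.5281, 0.1041, 0.299]
eef_rot: [3.141, -0.001, -2.738]
force: [0.4, 0.1, 0.2]
grip_width: 0.0812
grip_force: 0.0
```

```bash
python3 - <<'E'
from h import *
o=get_obs();print(o['ee_pos'],o['eef_rot'],o['grip_width'])
c=cam('wrist'); save(c,'pics/w1.png'); np.savez('w1.npz',**c)
P=cloud(c); ok=c['z_map']>0
t=P[ok&(P[...,2]>.14)&(P[...,2]<.18)&(np.hypot(P[...,0]-.58,P[...,1]-.125)<.09)]
m=t.mean(0);u,s,v=np.linalg.svd(t-m); print(len(t),m.round(4),v[0].round(3),t[:,2].max())
l=P[ok&(abs(P[...,2]-.079)<.006)&(np.hypot(P[...,0]-.58,P[...,1]-.125)<.07)]
print(len(l),cv2.minEnclosingCircle(l[:,:2].astype(np.float32)))
k=P[ok&(P[...,2]>.106)&(P[...,2]<.12)&(np.hypot(P[...,0]-.58,P[...,1]-.125)<.03)]; print(len(k),k.mean(0) if len(k) else '')
E
```

```text
[0.528121   0.10412294 0.29898537] [ 3.14109127e+00 -7.52434772e-04 -2.73757939e+00] 0.08122871674618805
1361 [0.5818 0.1233 0.1606] [-0.38   0.925 -0.003] 0.16727501504018427
3849 ((0.5879802703857422, 0.12680411338806152), 0.06814417243003845)
180 [0.58747539 0.12540938 0.11288826]
```

View pics/w1.png

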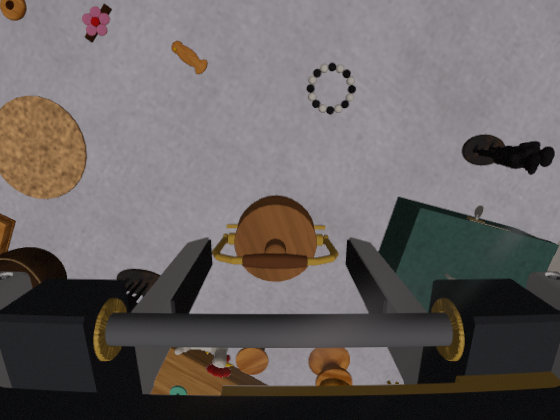

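The wrist view shows the pot lid at (275,238), the grip at (275,261), and the knob at (275,247). Top left has the mat (38,147), round brooch (12,7), flower (97,21) and bird (188,57).

```bash
python3 - <<'E'
from h import *
c=dict(np.load('w1.npz')); P=cloud(c); ok=c['z_map']>0
print('table z',P[100:180,330:400,2].mean(), P[20:60,230:300,2].mean())
hsv=cv2.cvtColor(c['frame'],cv2.COLOR_RGB2HSV)
wood=((hsv[...,0]<25)&(hsv[...,1]>70)).astype(np.uint8)
k,lab,st,ce=cv2.connectedComponentsWithStats(wood)
for nm,(x,y),z in (('mat',(50,147),.005),('rb',(12,12),.011),('bird',(190,57),.01)):
    l=np.bincount(lab[max(y-4,0):y+5,x-4:x+5].ravel(),minlength=k);l[0]=0;l=l.argmax()
    cs,_=cv2.findContours((lab==l).astype(np.uint8),0,1); q=cs[0].reshape(-1,2); q=q[(q[:,0]>1)&(q[:,1]>1)]
    p=onz(c,q,z)[:,:2].astype(np.float32); print(nm,st[l],cv2.minEnclosingCircle(p),cv2.fitEllipse(p))
# lid: top-surface pixels by height, algebraic circle through outer boundary on the side not hidden by the handle
m=(ok&(abs(P[...,2]-.079)<.004)&(np.hypot(P[...,0]-.585,P[...,1]-.125)<.06)).astype(np.uint8)
h=cv2.convexHull(np.argwhere(m)[:,::-1].astype(np.int32)).reshape(-1,2); p=onz(c,h,.079)
A=np.c_[p[:,:2],np.ones(len(p))]; b=(p[:,:2]**2).sum(1); s=np.linalg.lstsq(A,b,rcond=None)[0]; cx=s[:2]/2; r=np.sqrt(s[2]+cx@cx); print('lid',cx,r,(np.hypot(*(p[:,:2]-cx).T)-r).std(),m.sum())
t=P[ok&(P[...,2]>.10)&(P[...,2]<.12)&(np.hypot(P[...,0]-.585,P[...,1]-.125)<.03)]; print('knob',t.mean(0),t.min(0),t.max(0))
E
```

```text
table z 0.0027722029606037576 0.0008943737447348694
mat [   0   96   87  103 7300] ((0.6232337355613708, -0.2381139099597931), 0.07510779798030853) ((0.6231212615966797, -0.23854394257068634), (0.1473362147808075, 0.14880488812923431), 32.47551727294922)
rb [  0   0  26  21 450] ((0.45083481073379517, -0.311889111995697), 0.018102729693055153) ((0.4487472474575043, -0.3144948184490204), (0.03457369655370712, 0.038744594901800156), 168.67237854003906)
bird [172  41  35  33 518] ((0.42232927680015564, -0.0698164701461792), 0.026513956487178802) ((0.4228235185146332, -0.06763890385627747), (0.018790079280734062, 0.060752760618925095), 163.97618103027344)
lid [0.59322805 0.12774582] 0.05232402573537315 0.00025284078630014636 3742
knob [0.58705366 0.12518619 0.11100034] [0.58124679 0.11563927 0.10002267] [0.59847289 0.13838258 0.11683138]
```

>>> play_rows --motion '[[[-0.2,-0.01,0,0,0,0.0024,-1],[-0.4,-0.01,0,0,0,0.0024,-1],[-0.48,-0.01,0.1,0,0,0.0024,-1],[-0.48,-0.01,0.25,0,0,0.0024,-1],[-0.48,-0.01,0.4,0,0,0.0024,-1],[-0.48,-0.01,0.5,0,0,0.0024,-1],[-0.48,-0.01,0.55,0,0,0.0024,-1],[-0.48,-0.01,0.56,0,0,0.0024,-1],[-0.48,-0.01,0.56,0,0,0.0024,-1],[-0.48,-0.01,0.56,0,0,0.0024,-1]]]'

```text
time_s: 2.6
ee_pos: [0.6405, 0.1481, 0.1612]
eef_rot: [-3.141, 0.002, -2.753]
force: [0.1, -0.6, -0.1]
grip_width: 0.0009
grip_force: 0.0
```

>>> play_rows --motion '[[[0.126,0,0,0,0,0,-1],[0.17,0,0,0,0,0,-1],[0.206,0,0.01,0,0,0,-1],[0.25,0,0.01,0,0,0,-1],[0.29,0,0.02,0,0,0,-1],[0.346,0,0.05,0,0,0,-1],[0.4,0,0.08,0,0,0,-1],[0.446,0,0.128,0,0,0,-1],[0.49,0,0.18,0,0,0,-1],[0.51,0,0.18,0,0,0,-1]]]'

```text
time_s: 3.6
ee_pos: [0.5268, 0.1011, 0.1152]
eef_rot: [-3.14, 0.016, -2.754]
force: [61.1, 27.2, -37.9]
grip_width: 0.0003
grip_force: 33.2
```

```bash
python3 - <<'E'
from h import *
c=cam('side'); a=c['frame'][200:360,150:370]; d=cam('scene')['frame'][120:260,130:320]
a=cv2.resize(a,(660,480)); cv2.imwrite('pics/f1.png',a[...,::-1])
E
```

```text
(no output)
```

View pics/f1.png

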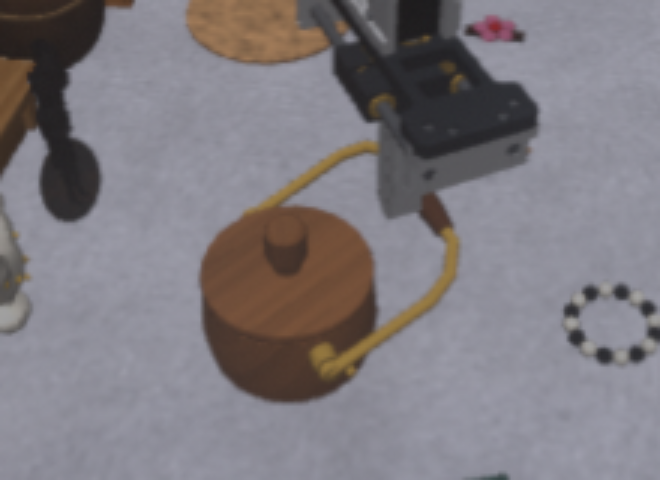

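The finger is wedged behind the grip, with the handle about 70° down and the force high. I'll back off and press down from above.

>>> play_rows --motion '[[[-0.05,0,0,0,0,0,-1],[-0.06,0,-0.02,0,0,0,-1],[-0.06,0,-0.15,0,0,0,-1],[-0.06,0,-0.2,0,0,0,-1],[0.0,0,-0.2,0,0,0,-1],[0.06,0,-0.2,0,0,0,-1],[0.1,0,-0.2,0,0,0,-1],[0.1,0,-0.2,0,0,0,-1]]]'

```text
time_s: 4.5
ee_pos: [0.4984, 0.0897, 0.1649]
eef_rot: [-3.141, 0.001, -2.754]
force: [0.1, 0.4, 0.4]
grip_width: 0.0005
grip_force: 0.0
```

```bash
python3 - <<'E'
from h import *
o=get_obs();print(o['ee_pos'],o['force'])
c=cam('side');P=cloud(c);hsv=cv2.cvtColor(c['frame'],cv2.COLOR_RGB2HSV)
d=np.array([-.925,-.38]);e=np.array([-.38,.925]);q=P[...,:2]-np.array([.593,.128]);s=q@d;y=q@e
m=(c['z_map']>0)&(s>.06)&(s<.13)&(abs(y)<.06)&(P[...,2]>.015)&(P[...,2]<.135)&(hsv[...,1]>60)
print(m.sum(),np.c_[s[m],y[m],P[m][:,2]][::max(1,m.sum()//14)].round(3).tolist())
E
```

```text
[0.49838239 0.08971397 0.1649356 ] [0.09986119 0.43010692 0.40642397]
275 [[0.075, -0.06, 0.104], [0.066, -0.06, 0.099], [0.077, -0.051, 0.099], [0.085, -0.028, 0.111], [0.08, -0.022, 0.108], [0.089, -0.01, 0.11], [0.084, -0.004, 0.109], [0.08, 0.001, 0.108], [0.084, 0.013, 0.112], [0.079, 0.016, 0.109], [0.084, 0.025, 0.11], [0.085, 0.032, 0.109], [0.082, 0.038, 0.106], [0.083, 0.048, 0.105], [0.077, 0.057, 0.104]]
```

>>> play_rows --motion '[[[-0.02,0,0.05,0,0,0,-1],[-0.02,0,0.1,0,0,0,-1],[-0.02,0,0.15,0,0,0,-1],[-0.02,0,0.2,0,0,0,-1],[-0.02,0,0.25,0,0,0,-1],[-0.02,0,0.3,0,0,0,-1],[-0.02,0,0.34,0,0,0,-1],[-0.02,0,0.36,0,0,0,-1],[-0.02,0,0.36,0,0,0,-1]]]'

```text
time_s: 5.45
ee_pos: [0.5034, 0.0919, 0.0738]
eef_rot: [3.141, -0.001, -2.753]
force: [-0.4, -0.8, -0.2]
grip_width: 0.0007
grip_force: 0.0
```

>>> play_rows --motion '[[[0,0,0.01,0,0,0,-1],[0,0,0.02,0,0,0,-1],[0,0,0.028,0,0,0,-1],[0,0,0.032,0,0,0,-1]]]'

```text
time_s: 5.85
ee_pos: [0.5039, 0.092, 0.0669]
eef_rot: [-3.141, 0.001, -2.753]
force: [-2.9, -1.2, 11.8]
grip_width: 0.0003
grip_force: 6.2
```

```bash
cat > hd.py <<'E'
from h import *
d=np.array([-.925,-.38]);e=np.array([-.38,.925])
for n in('side','scene'):
    c=cam(n);P=cloud(c);hsv=cv2.cvtColor(c['frame'],cv2.COLOR_RGB2HSV)
    q=P[...,:2]-np.array([.593,.128])-(np.array([0,.01]) if n=='side' else np.array([-.003,-.008]));s=q@d;y=q@e
    m=(c['z_map']>0)&(s>.062)&(s<.13)&(abs(y)<.075)&(P[...,2]>.02)&(P[...,2]<.135)&(hsv[...,1]>60)
    print(n,m.sum(),np.c_[s[m],y[m],P[m][:,2]][::max(1,m.sum()//14)].round(3).tolist())
    a=c['frame'][200:360,150:370] if n=='side' else c['frame'][130:290,120:340]
    cv2.imwrite(f'pics/{n}_h{get_obs()["time_s"]:.1f}.png',cv2.resize(a,(660,480))[...,::-1])
E
python3 hd.py; ls pics
```

```text
side 267 [[0.074, -0.075, 0.048], [0.089, -0.068, 0.046], [0.071, -0.072, 0.044], [0.093, -0.058, 0.044], [0.095, -0.051, 0.041], [0.093, -0.029, 0.043], [0.095, 0.003, 0.046], [0.092, 0.009, 0.044], [0.102, 0.019, 0.045], [0.097, 0.025, 0.042], [0.095, 0.039, 0.047], [0.088, 0.05, 0.048], [0.079, 0.055, 0.047], [0.063, 0.059, 0.052], [0.064, 0.061, 0.045]]
scene 236 [[0.1, 0.018, 0.123], [0.075, 0.064, 0.047], [0.065, -0.066, 0.046], [0.074, -0.06, 0.045], [0.091, -0.007, 0.049], [0.094, 0.027, 0.046], [0.082, -0.046, 0.044], [0.1, 0.023, 0.047], [0.094, -0.019, 0.047], [0.097, 0.039, 0.041], [0.096, -0.0, 0.043], [0.091, -0.038, 0.044], [0.095, 0.007, 0.04], [0.096, -0.032, 0.043], [0.097, -0.012, 0.04]]
f1.png
hm.png
scene0.png
scene_h6.0.png
side0.png
side_h5.9.png
w1.png
wrist0.png
```

>>> play_rows --motion '[[[0,0,0.006,0,0,0,-1],[0,0,0.01,0,0,0,-1],[0,0,0.01,0,0,0,-1]]]'

```text
time_s: 6.25
ee_pos: [0.5041, 0.092, 0.0663]
eef_rot: [-3.141, 0.002, -2.753]
force: [-11.6, -0.9, 29.7]
grip_width: 0.0004
grip_force: 15.0
```

The handle is at its stop: the contact is rigid at the predicted height. Next I rise, open, and look at the lid from the wrist camera.

>>> play_rows --motion '[[[0,0,-0.1,0,0,0,1],[0,0,-0.3,0,0,0,1],[0,0,-0.5,0,0,0,1],[-0.19,0,-0.55,0,0,0,1],[-0.3,0,-0.55,0,0,0,1],[-0.3,0,-0.55,0,0,0,1],[-0.3,0,-0.55,0,0,0,1]]]'

```text
time_s: 6.95
ee_pos: [0.5727, 0.1203, 0.2008]
eef_rot: [3.141, -0.001, -2.753]
force: [0.3, -0.5, -0.8]
grip_width: 0.0532
grip_force: 0.0
```

```bash
python3 - <<'E'
from h import *
o=get_obs();print(o['ee_pos'],o['eef_rot'],o['grip_width'],o['force'])
c=cam('wrist'); save(c,'pics/w2.png'); np.savez('w2.npz',**c); P=cloud(c); ok=c['z_map']>0
C=np.array([.593,.128]); rr=np.hypot(P[...,0]-C[0],P[...,1]-C[1])
def circ(m,z,nm):
    h=cv2.convexHull(np.argwhere(m)[:,::-1].astype(np.int32)).reshape(-1,2); p=onz(c,h,z)
    A=np.c_[p[:,:2],np.ones(len(p))]; b=(p[:,:2]**2).sum(1); s=np.linalg.lstsq(A,b,rcond=None)[0]; x=s[:2]/2; r=np.sqrt(s[2]+x@x); print(nm,m.sum(),x,r,(np.hypot(*(p[:,:2]-x).T)-r).std())
circ(ok&(abs(P[...,2]-.079)<.004)&(rr<.065),.079,'lid')
k=ok&(P[...,2]>.113)&(P[...,2]<.122)&(rr<.03); print('knobtop',k.sum(),P[k].mean(0),P[k].min(0),P[k].max(0))
circ(ok&(P[...,2]>.1)&(P[...,2]<.122)&(rr<.03),.105,'knob')
E
python3 hd.py
```

```text
[0.57266718 0.12030222 0.20075865] [ 3.14135343e+00 -1.22481311e-03 -2.75312880e+00] 0.053235517694171584 [ 0.27679748 -0.54737725 -0.75797157]
lid 8103 [0.59401981 0.12806253] 0.052521480369667986 0.0002145727695483345
knobtop 544 [0.59398737 0.12814953 0.11492057] [0.58218175 0.11684989 0.11302551] [0.60596244 0.13976822 0.11735963]
knob 779 [0.59510435 0.12844165] 0.01391885899274287 0.0005783891931259122
side 319 [[0.069, -0.074, 0.051], [0.069, -0.072, 0.047], [0.087, -0.064, 0.044], [0.095, -0.052, 0.043], [0.094, -0.036, 0.044], [0.102, -0.021, 0.047], [0.096, -0.012, 0.048], [0.098, -0.004, 0.046], [0.1, 0.006, 0.047], [0.093, 0.012, 0.044], [0.102, 0.024, 0.044], [0.093, 0.036, 0.045], [0.093, 0.049, 0.045], [0.072, 0.056, 0.049], [0.065, 0.06, 0.049]]
scene 246 [[0.063, 0.071, 0.051], [0.065, -0.066, 0.048], [0.087, 0.061, 0.044], [0.093, 0.029, 0.048], [0.08, -0.053, 0.046], [0.093, 0.02, 0.046], [0.09, -0.021, 0.047], [0.096, 0.026, 0.045], [0.095, -0.015, 0.047], [0.093, 0.04, 0.038], [0.095, -0.002, 0.043], [0.089, -0.043, 0.043], [0.097, -0.0, 0.042], [0.094, -0.041, 0.043], [0.098, -0.025, 0.041]]
```

View pics/w2.png

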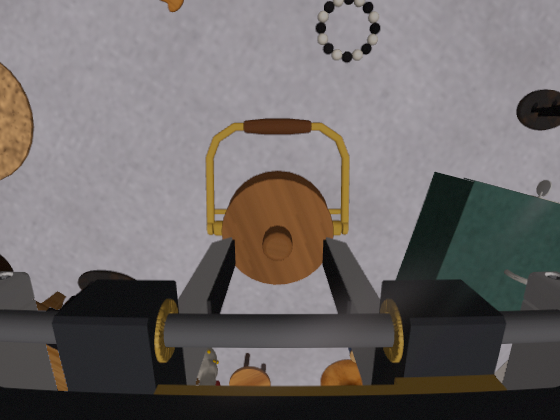

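>>> play_rows --motion '[[[-0.091,-0.003,0,0,0,0,0.3],[-0.091,-0.003,0.15,0,0,0,0.3],[-0.091,-0.003,0.3,0,0,0,0.3],[-0.091,-0.003,0.37,0,0,0,0.3],[-0.091,-0.003,0.39,0,0,0,0.3],[-0.091,-0.003,0.39,0,0,0,0.3]]]'

```text
time_s: 7.7
ee_pos: [0.5941, 0.1281, 0.1042]
eef_rot: [3.142, -0.0, -2.754]
force: [-0.5, -1.0, 1.3]
grip_width: 0.0612
grip_force: 0.0
```

>>> play_rows --grip_force 15 --motion '[[[0,0,0,0,0,0,-1],[0,0,0,0,0,0,-1],[0,0,0,0,0,0,-1],[0,0,0,0,0,0,-1],[0,0,0,0,0,0,-1],[0,0,0,0,0,0,-1],[0,0,0,0,0,0,-1]]]'

```text
time_s: 8.4
ee_pos: [0.5944, 0.1283, 0.1042]
eef_rot: [-3.142, 0.0, -2.753]
force: [-1.2, 0.2, 3.4]
grip_width: 0.0248
grip_force: 15.0
```

```bash
python3 -c "
from h import *
o=get_obs();print({k:np.round(v,4) for k,v in o.items()})"
```

```text
{'time_s': np.float64(8.4), 'qpos': array([ 0.1523,  0.5447,  1.4676, -0.    ,  1.129 , -1.8067]), 'joint_vel': array([-0.0009, -0.0002,  0.    ,  0.0024, -0.    ,  0.0004]), 'tau': array([-1.16400e-01, -6.17293e+01, -3.13976e+01, -4.80000e-02,
       -1.53700e-01,  1.50000e-03]), 'ee_pos': array([0.5944, 0.1283, 0.1042]), 'eef_rot': array([-3.1415e+00,  3.0000e-04, -2.7534e+00]), 'force': array([-1.1684,  0.2418,  3.3883]), 'moment': array([ 0.0464,  0.1556, -0.0036]), 'grip_force': np.float64(15.0004), 'grip_width': np.float64(0.0248)}
```

>>> play_rows --motion '[[[0,0,-0.02,0,0,0,-1],[0,0,-0.05,0,0,0,-1],[0,0,-0.1,0,0,0,-1],[0,0,-0.2,0,0,0,-1],[0,0,-0.3,0,0,0,-1],[0,0,-0.36,0,0,0,-1],[0,0,-0.36,0,0,0,-1]]]'

```text
time_s: 9.1
ee_pos: [0.5952, 0.1284, 0.1971]
eef_rot: [-3.141, 0.005, -2.753]
force: [0.2, -0.2, -1.2]
grip_width: 0.025
grip_force: 15.0
```

```bash
python3 - <<'E'
from h import *
o=get_obs();print(o['ee_pos'],o['force'],o['grip_width'])
p=tool()[:3,3];q=np.array([.623,-.238,.19])
go(p+(q-p)*.5,-2.753-.665);go(q,2.2)
E
```

```text
[0.59518004 0.12836737 0.19711229] [ 0.19346895 -0.20626248 -1.20454687] 0.025027761269583476
[ 0.60909002 -0.05481632  0.19355615] -3.418 -> [0.2259, -0.6993, 0.014, 0.0001, 0.0007, 0.1058] rows >= 4.4
[ 0.623 -0.238  0.19 ] 2.2 -> [0.4518, -1.3985, 0.0279, 0.0003, 0.0007, 0.2116] rows >= 8.9
```

>>> play_rows --motion '[[[0.05,-0.15,0,0,0,0.02,-1],[0.1,-0.3,0,0,0,0.04,-1],[0.15,-0.45,0.01,0,0,0.06,-1],[0.19,-0.58,0.01,0,0,0.085,-1],[0.226,-0.7,0.014,0,0,0.106,-1],[0.226,-0.7,0.014,0,0,0.106,-1]]]'

```text
time_s: 9.7
ee_pos: [0.608, -0.0584, 0.1895]
eef_rot: [-3.141, -0.001, 2.856]
force: [-0.3, 0.7, -1.0]
grip_width: 0.0254
grip_force: 15.0
```

```bash
python3 - <<'E'
from h import *
o=get_obs();print(o['ee_pos'],o['force'],o['grip_width'])
go([.623,-.238,.19],2.2)
E
```

```text
[ 0.60797583 -0.05843772  0.18951719] [-0.27202096  0.7164593  -0.99954193] 0.02539707067855247
[0.623, -0.238, 0.19] 2.2 -> [-0.26, -0.6722, -0.0018, -0.0002, -0.0001, 0.1044] rows >= 4.4
```

>>> play_rows --grip_force 20 --motion '[[[-0.06,-0.15,0,0,0,0.02,-1],[-0.12,-0.3,0,0,0,0.04,-1],[-0.17,-0.45,0,0,0,0.06,-1],[-0.22,-0.58,0,0,0,0.085,-1],[-0.26,-0.67,0,0,0,0.104,-1],[-0.26,-0.67,0,0,0,0.104,-1],[-0.26,-0.67,0,0,0,0.104,-1]]]'

```text
time_s: 10.4
ee_pos: [0.6247, -0.2333, 0.1897]
eef_rot: [-3.141, -0.001, 2.213]
force: [-0.1, 0.0, -0.2]
grip_width: 0.0249
grip_force: 20.0
```

```bash
cat > mat.py <<'E'
from h import *
import sys
o=get_obs();print(o['ee_pos'],o['eef_rot'],o['force'],o['grip_width'])
C=np.array([.623,-.238])
def circ(c,m,z,nm,out=None):
    h=cv2.convexHull(np.argwhere(m)[:,::-1].astype(np.int32)).reshape(-1,2)
    h=h[(h[:,0]>2)&(h[:,1]>2)&(h[:,0]<557)&(h[:,1]<417)]; p=onz(c,h,z)
    for _ in range(4):
        A=np.c_[p[:,:2],np.ones(len(p))]; b=(p[:,:2]**2).sum(1); s=np.linalg.lstsq(A,b,rcond=None)[0]; x=s[:2]/2; r=np.sqrt(s[2]+x@x); e=abs(np.hypot(*(p[:,:2]-x).T)-r); p=p[e<max(.002,2*e.std())]
    print(nm,m.sum(),len(p),x,r)
for n in('wrist','scene','side'):
    c=cam(n); P=cloud(c); ok=c['z_map']>0; rr=np.hypot(P[...,0]-C[0],P[...,1]-C[1])
    if n=='wrist': save(c,sys.argv[1])
    hsv=cv2.cvtColor(c['frame'],cv2.COLOR_RGB2HSV)
    m=ok&(P[...,2]<.02)&(rr<.1)&(hsv[...,0]<25)&(hsv[...,1]>70)
    m=cv2.morphologyEx(m.astype(np.uint8),cv2.MORPH_OPEN,np.ones((3,3))); circ(c,m,.005,n+' mat')
    if len(sys.argv)>2:
        zl=float(sys.argv[2]); circ(c,ok&(abs(P[...,2]-zl)<.005)&(rr<.085),zl,n+' lid')
        t=P[ok&(abs(P[...,2]-zl)<.015)&(rr<.085)]; print(np.median(t[:,2]))
E
python3 mat.py pics/w3.png
```

```text
[ 0.62472173 -0.23333382  0.18971261] [-3.14120256e+00 -1.14424004e-03  2.21337521e+00] [-0.08377908  0.02465962 -0.17206796] 0.024948051658936956
wrist mat 3612 26 [ 0.62306416 -0.23877229] 0.07374088869178831
scene mat 1888 33 [ 0.62126258 -0.24218317] 0.07443979363968518
side mat 1432 29 [ 0.62331426 -0.23510749] 0.07348682294401902
```

View pics/w3.png

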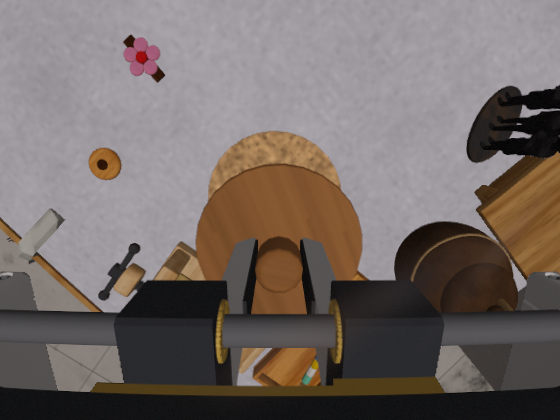

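The lid hangs level over the mat, knob at (278,265). The mat centre measures (0.623, -0.239), and the round brooch is at pixel (105,163).

>>> play_rows --motion '[[[-0.013,-0.018,0.12,0,0,0,-1],[-0.013,-0.018,0.26,0,0,0,-1],[-0.013,-0.018,0.4,0,0,0,-1],[-0.013,-0.018,0.48,0,0,0,-1],[-0.013,-0.018,0.53,0,0,0,-1],[-0.013,-0.018,0.55,0,0,0,-1],[-0.013,-0.018,0.55,0,0,0,-1]]]'

```text
time_s: 11.25
ee_pos: [0.6234, -0.239, 0.0533]
eef_rot: [3.141, 0.0, 2.211]
force: [-0.3, 0.3, -1.1]
grip_width: 0.0253
grip_force: 20.0
```

>>> play_rows --motion '[[[0,0,0.006,0,0,0,-1],[0,0,0.012,0,0,0,-1],[0,0,0.016,0,0,0,-1],[0,0,0.018,0,0,0,-1],[0,0,0.018,0,0,0,-1]]]'

```text
time_s: 11.75
ee_pos: [0.6232, -0.2394, 0.0485]
eef_rot: [3.142, 0.0, 2.21]
force: [-0.9, 0.3, -0.5]
grip_width: 0.0253
grip_force: 20.0
```

>>> play_rows --motion '[[[0,0,0.002,0,0,0,-1],[0,0,0.004,0,0,0,-1],[0,0,0.006,0,0,0,-1],[0,0,0.006,0,0,0,-1]]]'

```text
time_s: 12.15
ee_pos: [0.6232, -0.2394, 0.0472]
eef_rot: [3.142, 0.0, 2.21]
force: [-1.8, 1.0, 3.7]
grip_width: 0.0249
grip_force: 20.0
```

Contact with the mat is gentle (3.7 N), so I release.

>>> play_rows --motion '[[[0,0,0,0,0,0,0.1],[0,0,0,0,0,0,0.1],[0,0,0,0,0,0,0.1],[0,0,0,0,0,0,0.1],[0,0,0,0,0,0,0.1],[0,0,-0.1,0,0,0,0.1],[0,0,-0.25,0,0,0,0.1],[0,0,-0.4,0,0,0,0.1],[0,0,-0.5,0,0,0,0.1],[0,0,-0.5,0,0,0,0.1]]]'

```text
time_s: 13.15
ee_pos: [0.6244, -0.2399, 0.1763]
eef_rot: [3.138, 0.006, 2.21]
force: [0.4, 0.2, 0.7]
grip_width: 0.0517
grip_force: 0.0
```

```bash
python3 mat.py pics/w4.png 0.022
python3 - <<'E'
from h import *
c=cam('wrist'); P=cloud(c); ok=c['z_map']>0
hsv=cv2.cvtColor(c['frame'],cv2.COLOR_RGB2HSV)
rr=np.hypot(P[...,0]-.446,P[...,1]+.313)
m=(ok&(rr<.035)&(hsv[...,1]>60)&(hsv[...,0]<25)).astype(np.uint8)
cs=max(cv2.findContours(m,0,1)[0],key=cv2.contourArea); h=cs.reshape(-1,2)
p=onz(c,h,.01)[:,:2].astype(np.float32); print(m.sum(),h.mean(0),cv2.minEnclosingCircle(p),cv2.fitEllipse(p),P[m>0][:,2].max(),P[m>0][:,2].min())
k,r=cv2.minEnclosingCircle(p); go([k[0],k[1],.16],2.2)
E
```

```text
[ 0.62438393 -0.23985988  0.17631779] [3.13842879 0.00567241 2.21034698] [0.40320372 0.15529806 0.74392985] 0.051726603211163596
wrist mat 6598 51 [ 0.62340816 -0.23928483] 0.07423159028690725
wrist lid 7387 48 [ 0.62292526 -0.23901804] 0.05220895513232338
0.022371863959142813
scene mat 909 27 [ 0.62046034 -0.24215288] 0.07398082600556803
scene lid 867 24 [ 0.61942316 -0.2424716 ] 0.05374842874090805
0.021553652399655232
side mat 690 21 [ 0.62344048 -0.23387698] 0.0726804677740684
side lid 667 19 [ 0.62229117 -0.23404853] 0.0538455796091783
0.02177585946415722
916 [ 99.27368421 162.67368421] ((0.45129314064979553, -0.31718674302101135), 0.018149128183722496) ((0.45129671692848206, -0.3171093463897705), (0.034108132123947144, 0.03540444374084473), 139.9948272705078) 0.014209038440535393 -0.0008721171620350021
[0.45129314064979553, -0.31718674302101135, 0.16] 2.2 -> [0.1586, -0.7365, 0.0425, -0.0002, -0.0003, 0.0016] rows >= 3.8
```

The lid sits centred on the mat, within 1 mm in the wrist view. Now I move above the round brooch.

>>> play_rows --motion '[[[0.04,-0.18,0.02,0,0,0.001,0.3],[0.08,-0.37,0.04,0,0,0.001,0.3],[0.12,-0.56,0.04,0,0,0.001,0.3],[0.159,-0.74,0.04,0,0,0.001,0.3],[0.159,-0.74,0.04,0,0,0.001,0.3],[0.159,-0.74,0.04,0,0,0.001,0.3]]]'

```text
time_s: 13.95
ee_pos: [0.4504, -0.3181, 0.1613]
eef_rot: [-3.141, -0.001, 2.202]
force: [-0.2, -0.6, 0.1]
grip_width: 0.0611
grip_force: 0.0
```

```bash
python3 - <<'E'
from h import *
o=get_obs();print(o['ee_pos'],o['grip_width'])
c=cam('wrist'); P=cloud(c); ok=c['z_map']>0; save(c,'pics/w5.png')
hsv=cv2.cvtColor(c['frame'],cv2.COLOR_RGB2HSV)
rr=np.hypot(P[...,0]-.45,P[...,1]+.316)
m=(ok&(rr<.035)&(hsv[...,1]>60)&(hsv[...,0]<25)).astype(np.uint8)
cs=max(cv2.findContours(m,0,1)[0],key=cv2.contourArea); h=cs.reshape(-1,2)
p=onz(c,h,.01)[:,:2].astype(np.float32); print(m.sum(),h.mean(0),cv2.minEnclosingCircle(p),cv2.fitEllipse(p))
print('table',np.median(P[ok&(rr>.03)&(rr<.05)][:,2]))
k,r=cv2.minEnclosingCircle(p); go([k[0],k[1],.023],2.2)
E
```

```text
[ 0.45043248 -0.31810251  0.16134374] 0.06108894149522729
3962 [300.29389313 389.98664122] ((0.6139711141586304, -0.49782153964042664), 0.15688832104206085) ((0.6355103254318237, -0.47243064641952515), (0.019609492272138596, 0.46343085169792175), 126.8287353515625)
table 0.2579676627149948
[0.6139711141586304, -0.49782153964042664, 0.023] 2.2 -> [-0.9665, 0.0989, 0.5526, -0.0, -0.0001, 0.0006] rows >= 5.6
```

View pics/w5.png

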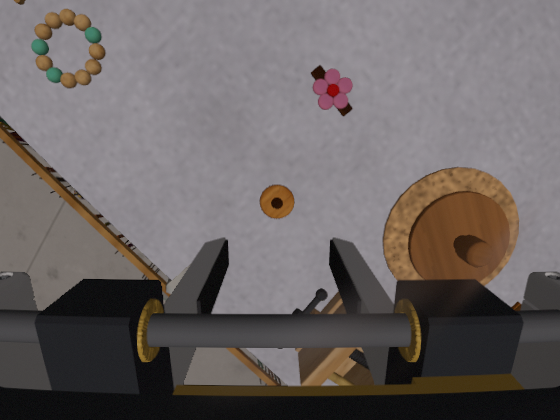

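The brooch is at (277,201), between the fingers and clear of everything. My mask also caught gripper pixels, so I'll restrict it.

```bash
python3 - <<'E'
from h import *
c=cam('wrist')
hsv=cv2.cvtColor(c['frame'],cv2.COLOR_RGB2HSV)
m=((hsv[...,1]>90)&(hsv[...,0]<25)).astype(np.uint8); m[:170]=0;m[235:]=0;m[:,:240]=0;m[:,315:]=0
cs=max(cv2.findContours(m,0,1)[0],key=cv2.contourArea); h=cs.reshape(-1,2)
for z in(.005,.01):
    p=onz(c,h,z)[:,:2].astype(np.float32); print(m.sum(),h.mean(0),cv2.minEnclosingCircle(p),cv2.fitEllipse(p))
k,r=cv2.minEnclosingCircle(p); go([k[0],k[1],.023],2.2)
E
```

```text
902 [275.59574468 201.03191489] ((0.4487568736076355, -0.3193344473838806), 0.017745478078722954) ((0.4487747251987457, -0.31924715638160706), (0.03414929285645485, 0.034327905625104904), 76.2508544921875)
902 [275.59574468 201.03191489] ((0.4481172263622284, -0.3183812201023102), 0.017467400059103966) ((0.44813480973243713, -0.3182952404022217), (0.0336109921336174, 0.033786796033382416), 76.25016784667969)
[0.4481172263622284, -0.3183812201023102, 0.023] 2.2 -> [0.0047, -0.0133, 0.5534, -0.0, -0.0001, 0.0007] rows >= 2.8
```

>>> play_rows --grip_force 12 --motion '[[[0.005,-0.012,0.15,0,0,0,0.3],[0.005,-0.012,0.3,0,0,0,0.3],[0.005,-0.012,0.42,0,0,0,0.3],[0.005,-0.012,0.5,0,0,0,0.3],[0.005,-0.012,0.54,0,0,0,0.3],[0.005,-0.012,0.558,0,0,0,0.3],[0.005,-0.012,0.558,0,0,0,0.3]]]'

```text
time_s: 14.75
ee_pos: [0.4483, -0.3185, 0.0225]
eef_rot: [-3.142, 0.0, 2.205]
force: [0.1, -0.5, 0.4]
grip_width: 0.0612
grip_force: 0.0
```

>>> play_rows --motion '[[[0,0,0,0,0,0,-1],[0,0,0,0,0,0,-1],[0,0,0,0,0,0,-1],[0,0,0,0,0,0,-1],[0,0,0,0,0,0,-1],[0,0,0,0,0,0,-1]]]'

```text
time_s: 15.35
ee_pos: [0.4481, -0.3188, 0.0229]
eef_rot: [3.141, 0.001, 2.204]
force: [-1.5, -0.4, 6.5]
grip_width: 0.0355
grip_force: 12.0
```

>>> play_rows --motion '[[[0,0,-0.04,0,0,0,-1],[0,0,-0.12,0,0,0,-1],[0,0,-0.28,0,0,0,-1],[0,0,-0.44,0,0,0,-1],[0,0,-0.6,0,0,0,-1],[0,0,-0.7,0,0,0,-1],[0,0,-0.7,0,0,0,-1]]]'

```text
time_s: 16.05
ee_pos: [0.4487, -0.3193, 0.2016]
eef_rot: [3.14, 0.006, 2.204]
force: [-0.2, -0.6, -1.6]
grip_width: 0.0352
grip_force: 12.0
```

```bash
python3 - <<'E'
from h import *
o=get_obs();print(o['ee_pos'],o['grip_width'])
p=tool()[:3,3];q=np.array([.594,.128,.195])
go(p+(q-p)*.5,2.2);go(q,2.2)
E
```

```text
[ 0.44874107 -0.31933263  0.20163276] 0.035232698917056764
[ 0.52137054 -0.09566632  0.19831638] 2.2 -> [0.5493, 0.7636, 0.0111, 0.0003, 0.001, 0.0006] rows >= 4.7
[0.594 0.128 0.195] 2.2 -> [1.0987, 1.5272, 0.0223, 0.0003, 0.001, 0.0006] rows >= 9.4
```

>>> play_rows --motion '[[[0.1,0.14,0,0,0,0,-1],[0.21,0.29,0,0,0,0,-1],[0.33,0.46,0,0,0,0,-1],[0.44,0.62,0,0,0,0,-1],[0.55,0.765,0,0,0,0,-1],[0.55,0.765,0,0,0,0,-1]]]'

```text
time_s: 16.65
ee_pos: [0.5211, -0.0902, 0.1966]
eef_rot: [-3.141, -0.002, 2.209]
force: [0.2, -0.9, 0.6]
grip_width: 0.035
grip_force: 12.0
```

```bash
python3 - <<'E'
from h import *
o=get_obs();print(o['ee_pos'],o['grip_width'])
go([.594,.128,.195],2.2)
E
```

```text
[ 0.52110321 -0.09017261  0.19657615] 0.03503026196801255
[0.594, 0.128, 0.195] 2.2 -> [0.5273, 0.754, 0.0068, -0.0001, -0.0002, 0.0014] rows >= 4.6
```

>>> play_rows --motion '[[[0.1,0.14,0,0,0,0,-1],[0.2,0.29,0,0,0,0,-1],[0.31,0.45,0,0,0,0,-1],[0.42,0.61,0,0,0,0,-1],[0.527,0.754,0,0,0,0.001,-1],[0.527,0.754,0,0,0,0.001,-1],[0.527,0.754,0,0,0,0.001,-1]]]'

```text
time_s: 17.35
ee_pos: [0.5943, 0.1232, 0.1963]
eef_rot: [-3.14, -0.001, 2.199]
force: [0.6, -0.3, 0.0]
grip_width: 0.0351
grip_force: 12.0
```

```bash
python3 - <<'E'
from h import *
o=get_obs();print(o['ee_pos'],o['grip_width'],o['eef_rot'])
go([.594,.128,.05],2.21)
c=cam('wrist'); P=cloud(c); ok=c['z_map']>0; rr=np.hypot(P[...,0]-.594,P[...,1]-.128)
m=ok&(abs(P[...,2]-.07)<.005)&(rr<.062); h=cv2.convexHull(np.argwhere(m)[:,::-1].astype(np.int32)).reshape(-1,2); p=onz(c,h,.07)[:,:2].astype(np.float32); print(m.sum(),cv2.minEnclosingCircle(p)); save(c,'pics/w6.png')
E
```

```text
[0.59429341 0.12316447 0.19629292] 0.035070698079021474 [-3.13983835e+00 -6.66548065e-04  2.19898956e+00]
[0.594, 0.128, 0.05] 2.21 -> [0.0159, 0.0114, 0.5852, -0.0003, -0.0001, -0.0018] rows >= 2.9
1728 ((0.5906644463539124, 0.1333892047405243), 0.05585505813360214)
```

View pics/w6.png

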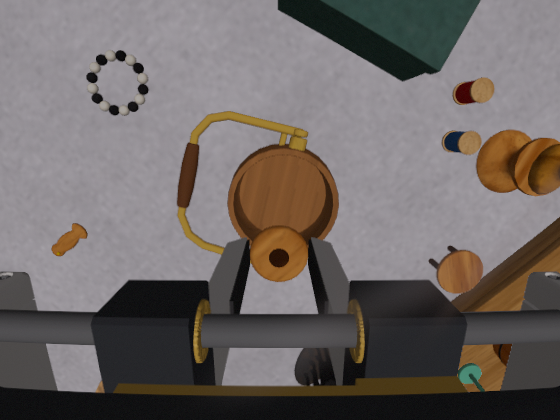

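The open pot is empty and the brooch, at (278,253), is held above its mouth. I'll lower it in.

>>> play_rows --motion '[[[0.016,0.0114,0.1,0,0,0,-1],[0.016,0.0114,0.25,0,0,0,-1],[0.016,0.0114,0.38,0,0,0,-1],[0.016,0.0114,0.48,0,0,0,-1],[0.016,0.0114,0.56,0,0,0,-1],[0.016,0.0114,0.595,0,0,0,-1],[0.016,0.0114,0.6,0,0,0,-1],[0.016,0.0114,0.6,0,0,0,-1]]]'

```text
time_s: 18.2
ee_pos: [0.595, 0.1275, 0.0483]
eef_rot: [3.141, 0.0, 2.197]
force: [-0.4, 0.1, -0.2]
grip_width: 0.0353
grip_force: 12.0
```

>>> play_rows --motion '[[[0,0,0,0,0,0,0.02],[0,0,0,0,0,0,0.02],[0,0,0,0,0,0,0.02],[0,0,0,0,0,0,0.02],[0,0,-0.1,0,0,0,0.02],[0,0,-0.25,0,0,0,0.02],[0,0,-0.4,0,0,0,0.02],[0,0,-0.55,0,0,0,0.02],[0,0,-0.65,0,0,0,0.02],[0,0,-0.65,0,0,0,0.02]]]'

```text
time_s: 19.2
ee_pos: [0.5957, 0.1283, 0.2141]
eef_rot: [3.136, 0.003, 2.198]
force: [0.5, -0.5, -0.1]
grip_width: 0.048
grip_force: 0.0
```

```bash
python3 - <<'E'
from h import *
o=get_obs();print(o['time_s'],o['ee_pos'],o['grip_width'],o['force'])
a=cam('scene')['frame'][130:340,100:460]; b=cam('wrist')['frame'][90:300,150:510]
cv2.imwrite('pics/end.png',np.vstack([cv2.resize(x,(510,297)) for x in(a,b)])[...,::-1])
E
python3 hd.py
```

```text
19.2 [0.59574576 0.12829867 0.21410932] 0.047992315007569473 [ 0.49601956 -0.45467847 -0.09701196]
side 318 [[0.065, -0.075, 0.052], [0.064, -0.072, 0.049], [0.083, -0.065, 0.045], [0.092, -0.055, 0.042], [0.1, -0.035, 0.045], [0.103, -0.022, 0.046], [0.095, -0.011, 0.049], [0.099, -0.001, 0.049], [0.101, 0.007, 0.048], [0.094, 0.013, 0.045], [0.094, 0.022, 0.043], [0.095, 0.037, 0.045], [0.086, 0.05, 0.047], [0.076, 0.057, 0.048], [0.066, 0.061, 0.05]]
scene 245 [[0.063, 0.071, 0.05], [0.083, 0.066, 0.047], [0.087, 0.058, 0.044], [0.091, 0.028, 0.047], [0.08, -0.056, 0.046], [0.093, 0.017, 0.046], [0.089, -0.023, 0.047], [0.099, 0.023, 0.046], [0.09, -0.016, 0.044], [0.093, 0.04, 0.038], [0.101, -0.004, 0.047], [0.091, -0.043, 0.044], [0.098, -0.003, 0.043], [0.094, -0.043, 0.043], [0.095, -0.027, 0.039]]
```

View pics/end.png

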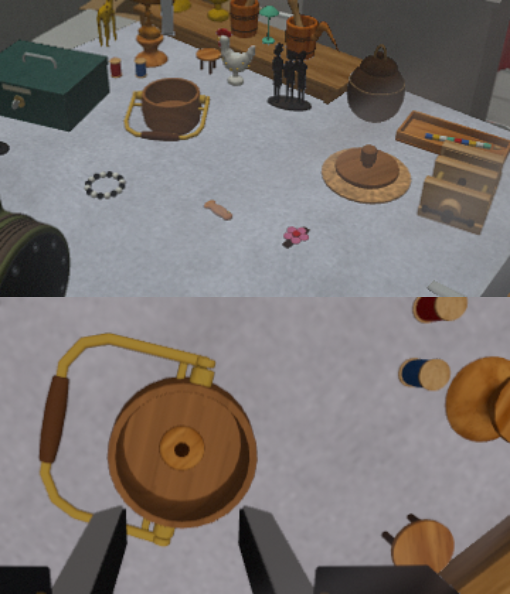

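The top panel shows the handle folded down, the lid on the mat at (368,168) with its knob up, and the other two brooches where they were. The bottom panel shows the round brooch flat in the pot at (182,450). I'm handing the job in.

```bash
python3 -c "
from station import workorder
print(workorder.hand_in())"
```

```text
the job is handed in; nothing more can be done
None
```

The job is handed in at about 19 s, with the handle folded to its stop, the lid centred knob-up on the mat, and the round brooch flat in the pot; no verdict came back, and one finger push on the handle reached about 77 N at the wrist, which fails the job if the 40 N limit covers fingers.

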